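# Index a four-claw ring to its next claw on a setter's head

### The arm

A 6-joint arm with a two-finger parallel gripper is mounted at the origin on a cart in front of the work surface, level with it; the furniture and walls round the work are solid. World frame = base frame: x ahead of the robot, y to its left, z up, the work surface at z = 0. Lengths are in mm, angles in degrees, forces in N, time in s.
With the tool pointing down it reaches from about 350 to 850 mm from the base axis. Payload 8.1 kg.
Tool frame: the origin (TCP) lies midway between the tips of the shut fingers; the grasp point (between the pads) lies 19 mm behind it; z points along the fingers, y is the line along which they close (so a half turn about z gives the same grasp; the last joint's range is limited). The gripper opens to 85 mm and grips with 20 to 120 N. Pads are 22 mm wide; open, the fingers measure 114 mm over their backs; the gripper's body (76 mm by 85 mm) begins 54 mm behind the grasp point. The pads swing forward as they close: fully open they stand 13 mm farther back than shut.
Start: joints at [-70.038, 7.471, 85.268, -0, 87.261, -4.893], TCP at [252.213, -544.421, 231.292] pointing down, gripper open.
Joint ranges: [-169.43, 169.43], [-51.17, 129.36], [1.28, 143.12], [-76.62, 256.62], [0, 156.53], [-152.29, 152.29]. Speed limits (degrees/s): [136.94, 136.94, 159.86, 180, 180, 180].

### API

Orientations are given as [roll, pitch, yaw] about the fixed x, y, z axes, in that order (R = Rz(yaw) Ry(pitch) Rx(roll)).
In Python, from bench import r gives the robot as it stands.
- The arm moves only by the tool send_rows, never from a script. Its argument "increments" is a list of rows, each a list of 6 numbers: the shift along the tool's x, y, z in mm, then the turn, a rotation vector about the tool's x, y, z in rad. A call has 1 to 5 rows; each row shifts and turns the commanded pose from where the row before left it, along the tool's axes as they then stand; what a row does not reach is not made up. A row lasts 1/8 s, in which the tool goes at most 62.5 mm and 10.7 degrees, less where a joint would pass 70% of its speed; a pose out of reach is approached as far as the arm can. A call is refused whole if a number of a shift passes 62.5 or a number of a turn 0.188, either way. A call with a gripper value outside its range is refused whole. "grip" is the closure, from -1 (fully open) to 1 (shut), set as the call begins (left out, the last holds). The fingers move at their own pace and stop on an object; "grip_force" is the grip in N (left out, the last holds). Time passes only in rows, so rows that do not move let the fingers close. It gives the time, the measured TCP pose, the force, the opening and the grip force at its end, in the units of the state.
- r.sense(): the state, without advancing time (a new reading comes with each control period).
- r.snapshot(name): name is "scene" or "top"; returns a dict with "img" (384x512x3 uint8, blue, green, red), "z_map" (384x512 float32, mm along the optical axis (not along the pixel's ray), 0 where there is no reading), "fx", "fy", "cx", "cy" (pixels), "D" ([k1, k2, p1, p2, k3] as OpenCV has them; the pictures are not rectified), "view" (4x4, takes a point from world to camera coordinates). Camera axes: x right, y down, z forward; pixel columns grow to the right and rows downward; lengths in mm; the calibration is good to about 2 mm. A picture is of the moment at which its call begins.
- r.hand_in(): hands the job in; it is judged then, once.
The state is a dict: "time": time; "joint_pos": joint angles; "qd": joint speeds; "joint_efforts": joint torques, N m; "tool_pos": TCP position; "tcp_rot": TCP orientation; "ft_force": force on the tool from outside, world axes, zero at the start; "wrist_torque": the same for the moment, N m; "finger_gap": finger opening in mm; "grip_force": force on a finger pad.
Only numpy, scipy, OpenCV 4.12 (cv2) and the standard library are available. Lean on these libraries where they do the work, as an engineer would, in place of code of your own. Each camera call takes 0.05 s, during which the arm holds its last target. There are 200 camera calls.

### The job

The setter's index head on the bench holds a ring with a four-claw stone; bring the next claw round by turning its notched dial exactly four clicks counter-clockwise seen from above, as its arrow shows. With a fingertip push the red-pegged lock lever outward until it is fully released, push the dial round by its black finger post through four clicks without ever reaching the fifth, and push the lever fully home again so its tooth locks the dial. Only push, gently: do not grip or lift anything, keep off the ring, and leave the head standing where it is and the other things on the bench alone.

Things in the scene. Friction and masses are not known exactly. Their poses are not given: they have to be found in the camera images.
- index_head: Blue cast head, 3.2 kg, standing loose on the bench (slides if pushed with more than about 10 N). Base plate 168 x 176 x 14 mm. Origin on the bench under the dial's axis; at yaw 0 the lock lever is on its -y side, the brass pointer on its -x side. All heights here are above the bench.
- index_dial (a joint): Angle of the dial, rad; 0 at the start, grows counter-clockwise seen from above, as the black arrow on its face shows. Click-stop every 0.393 rad (22.5 degrees, 16 a turn). The post resists with up to about 5 N until half a click, then the dial springs on to the next stop by itself, ahead of the finger. Four clicks: 1.571. The dial cannot turn while the lever's tooth is in a notch.
- dial_axis (a point): Point on the dial's vertical axis, level with its face (58 mm up). Aluminium dial, 114 mm across its 16 square teeth, 12 mm thick. On the axis stand a dark hub 47 mm across and a clamp with the upright ring (20 mm across, reaching up to 109 mm, not to be touched).
- finger_post: The black upright finger post on the dial, 12 mm in diameter, 44 mm from the axis, from the dial's face (58 mm up) to 88 mm up; point on its centre line, 76 mm up. It turns with the dial; at the start it lies 67.5 degrees counter-clockwise of the head's +x.
- lock_lever (a joint): Angle of the lock lever, rad: 0 = home, its tooth in a notch, 0.30 = fully released (end stop), growing clockwise seen from above. The tooth clears the dial from about 0.16. It moves stiffly (about 1.5 N at the peg) and stays where it is left.
- lever_peg: The red upright peg at the end of the lock lever, 12 mm in diameter, from the lever (57 mm up) to 86 mm up; point on its centre line, 72 mm up. 106 mm from the lever's pivot; it moves about 32 mm, away from the dial to release and towards it to lock.
- lever_pivot (a point): Point on the vertical axis on which the lock lever turns, 59 mm up.
- clamped_ring: The ring and its small steel clamp on the dial's axis; turns with the dial. Origin at the foot of the clamp, 71 mm up.
- tweezers: grey steel tweezers, 13x137x9 mm; a bystander, lies loose on the bench (origin under its centre)
- handpiece: black rotary handpiece, 26x161x26 mm; a bystander, lies loose on the bench (origin under its centre)
- ring_clamp: wooden hand clamp, 27x124x24 mm; a bystander, lies loose on the bench (origin under its centre)
- bead_tin: round tin with a blue lid, 63 mm across, 30 mm high; a bystander, lies loose on the bench (origin under its centre)

How it is judged (in metres and radians):
On the way, in this order (a step that is already met when the one before it is completed fails the run):
1. the lock lever is released, the dial still on its first stop (value of joint lock_lever above 0.22 rad and value of joint index_dial between -0.15 and 0.15 rad), for 0.2 s.
2. with the lever still released, the dial rests on the fourth click (value of joint lock_lever above 0.16 rad and value of joint index_dial between 1.4508 and 1.6908 rad), for 0.3 s.
3. the lever is home again with the dial on the fourth click (value of joint lock_lever below 0.06 rad and value of joint index_dial between 1.4708 and 1.6708 rad), for 0.2 s.
At the end, for the whole second after the job is handed in: The dial rests on the fourth click (1.571 rad within 0.1), the lock lever is home (under 0.06 rad), the head stands within 12 mm of where it was and upright (all of step 3 and velocity of joint index_dial between -0.1 and 0.1 rad/s and distance of index_head from where it was at the start of the episode below 0.012 m and angle between index_head's own z axis and vertical below 0.03 rad); the robot touches nothing.
It fails at once if the dial is turned past the fourth click towards the fifth (over 1.80 rad), or backwards off its first stop (under -0.25 rad) (value of joint index_dial above 1.8 rad or value of joint index_dial below -0.25 rad).
It fails at once if the head is lifted, tilted or shifted by more than 12 mm (not (distance of index_head from where it was at the start of the episode below 0.012 m) or not (angle between index_head's own z axis and vertical below 0.03 rad) or height (world z) of index_head above 0.006 m).
It fails at once if the finger post or the lever's peg is gripped between the fingers or forced (over 25 N) ((horizontal distance between the grasp point and finger_post below 0.005 m and contact force between the fingers and finger_post above 1 N) or (horizontal distance between the grasp point and lever_peg below 0.005 m and contact force between the fingers and lever_peg above 1 N) or contact force between the fingers and finger_post above 25 N or contact force between the fingers and lever_peg above 25 N).
It fails at once if the ring or its clamp is touched with more than 1 N (contact force between any of the fingers, the arm and clamped_ring above 1 N).
It fails at once if another thing on the bench is moved by more than 12 mm (distance of any of tweezers, handpiece, ring_clamp, bead_tin from where it was at the start of the episode above 0.012 m).
It also fails if it takes over 72 s, if anything falls off the work surface, if the arm or the gripper's body presses on something with over 40 N, if the wrist force passes 120 N, or if a joint passes its speed limit or range.

## Working session

There is one attempt and no reset: what is moved stays moved. The work goes in short steps, Python scripts to look and compute and a tool call to move; the robot and the scene stay as the last step left them, time stands still between calls to the robot, and variables do not carry over. Pictures are saved under pics/ and viewed, at most 10 in all, crops included, and the job is handed in when it is done.

Besides the shell and the picture viewer there is one more tool, called by a JSON object that holds its "name" and its "arguments", one argument or row to a line. send_rows: Moves the arm, as the interface text tells. Its arguments: {"type":"object","properties":{"increments":{"type":"array"},"grip":{"type":"number"},"grip_force":{"type":"number"}},"required":["increments"]}

```bash
mkdir -p pics; ls
python3 - <<'E'
from bench import r
import cv2,numpy as np
print(r.sense())
for n in("top","scene"):
    s=r.snapshot(n); cv2.imwrite(f"pics/{n}0.png",cv2.resize(s["img"],(800,600)))
    np.savez(f"{n}.npz",**s); print(s["fx"],s["fy"],s["cx"],s["cy"],s["D"],s["view"])
E
```

```text
pics
{'time': 0.0, 'joint_pos': array([-7.00380434e+01,  7.51248865e+00,  8.53296119e+01, -2.10377999e-04,
        8.72638704e+01, -4.89286407e+00]), 'qd': array([-0.03373157,  0.07099901,  0.00117341, -0.04109536, -0.04492467,
        0.06059989]), 'joint_efforts': array([ 2.73893005e-03, -5.69383013e+01, -5.00560176e+01,  2.42532060e-04,
        1.46260142e-02, -2.67733560e-05]), 'tool_pos': array([ 252.02050938, -543.88528596,  230.26857817]), 'tcp_rot': array([-1.79894397e+02, -8.82919657e-03,  2.48548228e+01]), 'ft_force': array([0.57958189, 0.23765191, 0.25941306]), 'wrist_torque': array([-0.01073499, -0.01949636, -0.00893165]), 'grip_force': 0.0, 'finger_gap': 85.35997614361663}
383.9506973951887 383.9506973951887 254.12016682923795 195.40462552673682 [-0.1228457  0.         0.         0.         0.       ] [[-2.89183647e-02 -9.99546428e-01 -8.40632477e-03 -2.97888919e+01]
 [-9.87331058e-01  2.98755576e-02 -1.55835914e-01  5.69391889e+02]
 [ 1.56016375e-01  3.79330573e-03 -9.87747185e-01  1.03311461e+03]
 [ 0.00000000e+00  0.00000000e+00  0.00000000e+00  1.00000000e+00]]
419.5494911154842 419.5494911154842 254.39054856375168 189.28394018150607 [-0.0567138  0.         0.         0.         0.       ] [[-7.99158778e-01 -6.01118208e-01  1.46504608e-03  4.11462417e+02]
 [-4.56538604e-01  6.05357825e-01 -6.52007981e-01  3.50384109e+02]
 [ 3.91046992e-01 -5.21726752e-01 -7.58210687e-01  9.57047132e+02]
 [ 0.00000000e+00  0.00000000e+00  0.00000000e+00  1.00000000e+00]]
```

View pics/top0.png

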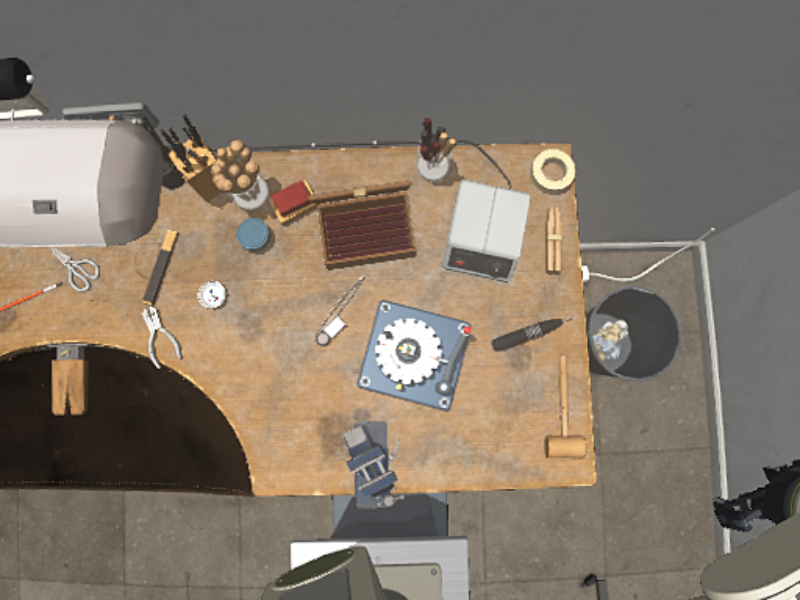

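View pics/scene0.png

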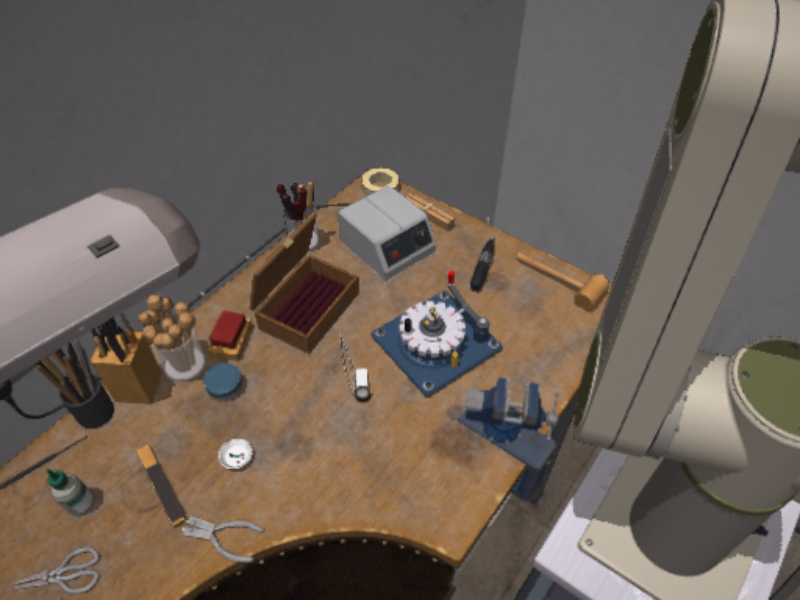

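Run:
```python
import cv2,numpy as np
a=np.load("top.npz")["img"][180:272,215:315]; b=np.load("scene.npz")["img"][165:255,230:330]
cv2.imwrite("pics/c1.png",cv2.resize(a,(800,736)[:2],interpolation=cv2.INTER_CUBIC)[:600] if 0 else cv2.resize(a,None,fx=6.4,fy=6.4,interpolation=cv2.INTER_CUBIC))
cv2.imwrite("pics/c2.png",cv2.resize(b,None,fx=6.4,fy=6.4,interpolation=cv2.INTER_CUBIC))
```

```text
(no output)
```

View pics/c1.png

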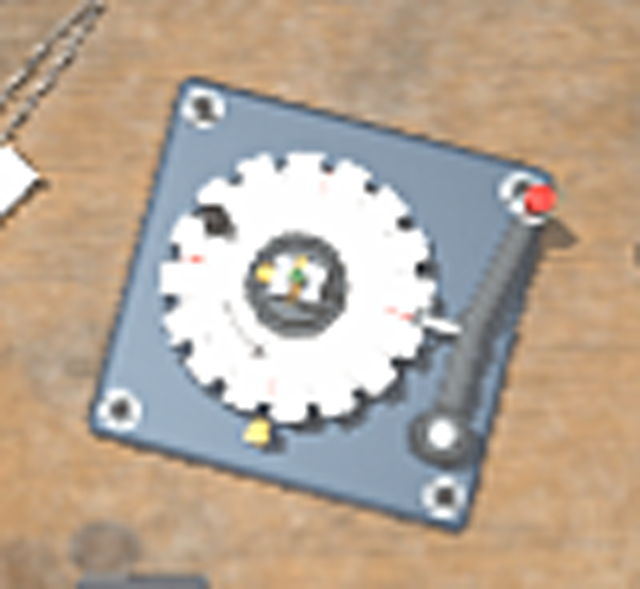

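View pics/c2.png

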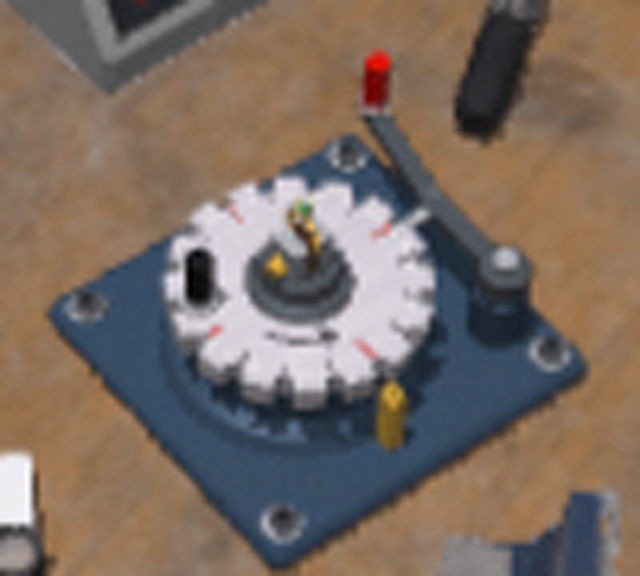

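```bash
cat > h.py <<'E'
import numpy as np,cv2
def px2w(s,u,v,z):
    K=np.array([[s["fx"],0,s["cx"]],[0,s["fy"],s["cy"]],[0,0,1.]]);D=np.array(s["D"])
    p=cv2.undistortPoints(np.array([[[u,v]]],float),K,D)[0,0]
    V=np.array(s["view"]);R,t=V[:3,:3],V[:3,3]
    c=-R.T@t; d=R.T@np.array([p[0],p[1],1]); return c+d*(z-c[2])/d[2]
E
python3 - <<'E'
from h import *
s=np.load("top.npz");s2=np.load("scene.npz")
T=lambda u,v,z,s=s,o=(215,180):px2w(s,o[0]+u/6.4-.5,o[1]+v/6.4-.5,z).round(1)
S=lambda u,v,z:T(u,v,z,s2,(230,165))
for n,u,v,z in [("axis",299,287,58),("peg",540,197,86),("post",213,216,88),("pivot",442,434,68),("c",188,78,14),("c",553,175,14),("c",465,530,14),("c",92,432,14),("pointer",258,430,60)]: print(n,T(u,v,z))
print("scene axis",S(300,292,58),"peg",S(378,62,86),"post",S(200,255,88))
# red peg/peg depth-free blob
for n,ss in(("top",s),("scene",s2)):
    im=ss["img"].astype(int); m=(im[...,2]>150)&(im[...,1]<90)&(im[...,0]<90)
    v,u=np.nonzero(m); k=(abs(u-270)<60)&(abs(v-205)<50); print(n,list(zip(u[k],v[k])))
a=T(188,78,14);b=T(553,175,14);c=T(465,530,14);d=T(92,432,14)
for p,q in((a,b),(d,c),(a,d),(b,c)): e=p-q; print(np.degrees(np.arctan2(e[1],e[0])).round(1),np.hypot(*e[:2]).round(1))
E
```

```text
axis [485.3 -63.8  58. ]
peg [ 517.7 -165.6   86. ]
post [513.6 -28.4  88. ]
pivot [ 420.7 -121.9   68. ]
c [584.9 -17.2  14. ]
c [ 535.7 -180.    14. ]
c [ 379.3 -134.1   14. ]
c [427.2  29.4  14. ]
pointer [424.9 -44.5  60. ]
scene axis [484.4 -58.1  58. ] peg [ 518.8 -165.1   86. ] post [516.  -29.2  88. ]
top [(np.int64(292), np.int64(167)), (np.int64(294), np.int64(168)), (np.int64(295), np.int64(168)), (np.int64(297), np.int64(209)), (np.int64(299), np.int64(209)), (np.int64(300), np.int64(209)), (np.int64(300), np.int64(210)), (np.int64(297), np.int64(211)), (np.int64(300), np.int64(211)), (np.int64(298), np.int64(212)), (np.int64(300), np.int64(212))]
scene [(np.int64(288), np.int64(173)), (np.int64(289), np.int64(173)), (np.int64(290), np.int64(173)), (np.int64(287), np.int64(174)), (np.int64(288), np.int64(174)), (np.int64(289), np.int64(174)), (np.int64(290), np.int64(174)), (np.int64(287), np.int64(175)), (np.int64(288), np.int64(175)), (np.int64(289), np.int64(175)), (np.int64(290), np.int64(175))]
73.2 170.1
73.7 170.4
-16.5 164.4
-16.4 163.0
```

{"name": "send_rows", "arguments": {
  "increments": [
    [0,0,0,0,0,-0.145],
    [0,0,0,0,0,-0.145],
    [0,0,0,0,0,-0.145],
    [0,0,0,0,0,-0.145],
    [0,0,0,0,0,0]
  ],
  "grip": 1,
  "grip_force": 60
}}

```text
time: 0.72
tool_pos: [252.1, -544.1, 230.7]
tcp_rot: [-180.0, -0.0, 58.0]
ft_force: [0.3, -0.6, -0.4]
finger_gap: 0.1
grip_force: 0.0
```

{"name": "send_rows", "arguments": {
  "increments": [
    [48,2,0,0,0,0],
    [48,2,0,0,0,0],
    [48,2,0,0,0,0],
    [48,2,0,0,0,0],
    [48,2,0,0,0,0]
  ]
}}

```text
time: 1.35
tool_pos: [388.2, -344.6, 231.2]
tcp_rot: [180.0, -0.0, 57.8]
ft_force: [1.0, -0.3, 0.3]
finger_gap: 0.1
grip_force: 0.0
```

{"name": "send_rows", "arguments": {
  "increments": [
    [48,2,0,0,0,0],
    [48,2,0,0,0,0],
    [48,2,0,0,0,0],
    [48,2,0,0,0,0],
    [48,2,0,0,0,0]
  ]
}}

```text
time: 1.98
tool_pos: [523.6, -146.1, 231.2]
tcp_rot: [-180.0, 0.0, 57.9]
ft_force: [0.1, -0.1, -0.1]
finger_gap: -0.0
grip_force: 0.0
```

{"name": "send_rows", "arguments": {
  "increments": [
    [0,0,40,0,0,0],
    [0,0,40,0,0,0],
    [0,0,0,0,0,0],
    [0,0,0,0,0,0]
  ]
}}

```text
time: 2.48
tool_pos: [523.5, -147.9, 152.8]
tcp_rot: [179.9, -0.0, 58.0]
ft_force: [0.4, 0.4, -0.1]
finger_gap: -0.2
grip_force: 0.0
```

{"name": "send_rows", "arguments": {
  "increments": [
    [8,4,0,0,0,0],
    [0,0,40,0,0,0],
    [0,0,41,0,0,0],
    [0,0,0,0,0,0]
  ]
}}

```text
time: 2.98
tool_pos: [528.9, -142.0, 68.3]
tcp_rot: [-179.7, 0.0, 58.1]
ft_force: [-0.7, -0.8, -0.6]
finger_gap: 0.2
grip_force: 0.0
```

Run:
```python
from bench import r
import cv2,numpy as np
a=r.snapshot("scene")["img"][140:255,230:360];b=r.snapshot("top")["img"][160:275,215:345]
cv2.imwrite("pics/d.png",np.hstack([cv2.resize(x,(400,354),interpolation=cv2.INTER_CUBIC) for x in(a,b)]))
print(r.sense()["ft_force"],r.sense()["tool_pos"])
```

```text
[0.3240884  0.23172894 1.24159687] [ 531.7238534  -143.16020833   72.17522764]
```

View pics/d.png

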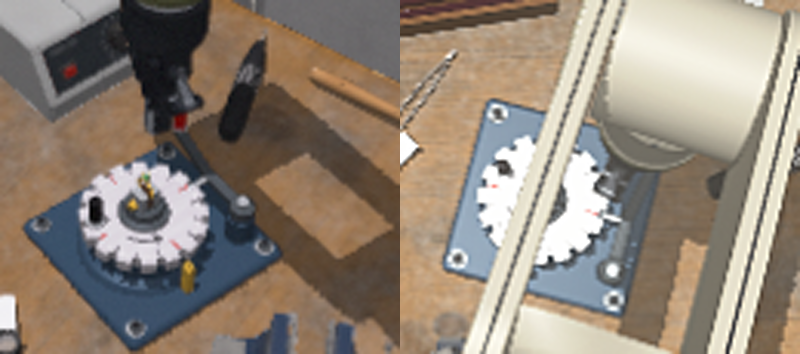

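{"name": "send_rows", "arguments": {
  "increments": [
    [-3,0,0,0,0,0],
    [-3,0,0,0,0,0],
    [-3,0,0,0,0,0],
    [-3,0,0,0,0,0],
    [-3,0,0,0,0,0]
  ]
}}

```text
time: 3.7
tool_pos: [522.8, -155.8, 70.6]
tcp_rot: [180.0, -0.0, 58.1]
ft_force: [1.3, 0.2, -0.0]
finger_gap: 0.0
grip_force: 0.9
```

{"name": "send_rows", "arguments": {
  "increments": [
    [-3,0,0,0,0,0],
    [-3,0,0,0,0,0],
    [-3,0,0,0,0,0],
    [-3,0,0,0,0,0],
    [-3,0,0,0,0,0]
  ]
}}

```text
time: 4.32
tool_pos: [514.6, -168.5, 70.3]
tcp_rot: [-180.0, 0.0, 58.1]
ft_force: [1.9, 0.5, -0.3]
finger_gap: -0.3
grip_force: 0.8
```

```bash
cat >> h.py <<'E'
def peg(r):
    for n in("scene","top"):
        s=r.snapshot(n); im=s["img"].astype(int); m=(im[...,2]>110)&(im[...,1]<70)&(im[...,0]<70)
        m=m.astype(np.uint8); k,l,st,c=cv2.connectedComponentsWithStats(m)
        for i in range(1,k):
            x,y=c[i]
            if st[i,4]<3: continue
            for z in((75,) if n=="scene" else (86,)):
                w=px2w(s,x,y,z)
                if abs(w[0]-505)<60 and abs(w[1]+180)<60: print(n,st[i].tolist(),w.round(1),"lever",np.round(np.arctan2(-44,98)-np.arctan2(w[1]+121.5,w[0]-420.5),3))
E
python3 -c "
from bench import r;from h import *
peg(r);print(np.mean([r.sense()['ft_force'] for _ in range(5)],0),r.sense()['tool_pos'])"
```

```text
[-0.41915043 -0.12845953 -0.24061884] [ 514.30951373 -168.64249104   70.15990352]
```

{"name": "send_rows", "arguments": {
  "increments": [
    [-2,0,0,0,0,0],
    [-2,0,0,0,0,0],
    [-2,0,0,0,0,0],
    [-1,0,0,0,0,0]
  ]
}}

```text
time: 4.92
tool_pos: [510.7, -174.2, 70.1]
tcp_rot: [-180.0, 0.0, 58.1]
ft_force: [0.3, 1.4, 0.1]
finger_gap: -0.1
grip_force: 0.8
```

Run:
```python
from bench import r
import cv2,numpy as np
a=r.snapshot("scene")["img"][150:250,240:340]
cv2.imwrite("pics/e.png",cv2.resize(a,(600,600),interpolation=cv2.INTER_CUBIC))
print(r.sense()["ft_force"],r.sense()["tool_pos"])
```

```text
[ 0.12660061  1.75674021 -0.43921134] [ 510.646381   -174.26576924   70.08251638]
```

View pics/e.png

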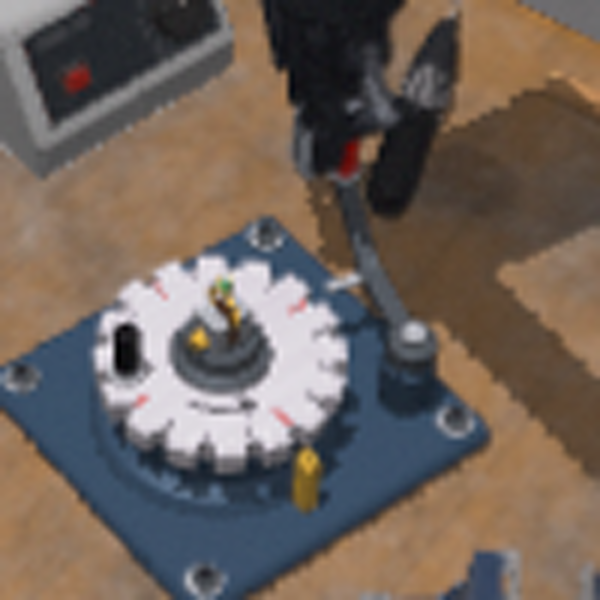

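{"name": "send_rows", "arguments": {
  "increments": [
    [-1,0,0,0,0,0],
    [-1,0,0,0,0,0],
    [0,0,0,0,0,0]
  ]
}}

```text
time: 5.35
tool_pos: [510.0, -175.5, 70.2]
tcp_rot: [-180.0, -0.0, 58.1]
ft_force: [1.9, 4.0, -0.2]
finger_gap: -0.3
grip_force: 2.3
```

{"name": "send_rows", "arguments": {
  "increments": [
    [-1,0,0,0,0,0],
    [0,0,0,0,0,0],
    [0,0,0,0,0,0]
  ]
}}

```text
time: 5.72
tool_pos: [509.8, -175.7, 70.2]
tcp_rot: [-180.0, -0.1, 58.1]
ft_force: [3.2, 8.1, -1.3]
finger_gap: -0.2
grip_force: 4.2
```

{"name": "send_rows", "arguments": {
  "increments": [
    [5,0,0,0,0,0],
    [5,0,0,0,0,0],
    [0,0,-40,0,0,0],
    [0,0,-40,0,0,0]
  ]
}}

```text
time: 6.22
tool_pos: [514.3, -168.3, 150.8]
tcp_rot: [-179.9, 0.0, 58.1]
ft_force: [0.3, -0.1, 0.2]
finger_gap: 0.3
grip_force: 0.0
```

{"name": "send_rows", "arguments": {
  "increments": [
    [0,0,0,0,0,0.141],
    [0,0,0,0,0,0.141],
    [0,0,0,0,0,0.141],
    [0,0,0,0,0,0.141],
    [0,0,0,0,0,0.141]
  ]
}}

```text
time: 6.85
tool_pos: [514.8, -168.6, 150.5]
tcp_rot: [180.0, 0.0, 17.4]
ft_force: [-0.4, 0.6, -0.6]
finger_gap: 0.4
grip_force: 0.0
```

{"name": "send_rows", "arguments": {
  "increments": [
    [0,0,0,0,0,0.141],
    [0,0,0,0,0,0.141],
    [0,0,0,0,0,0.141],
    [0,0,0,0,0,0.141],
    [0,0,0,0,0,0.141]
  ]
}}

```text
time: 7.48
tool_pos: [514.9, -168.6, 150.5]
tcp_rot: [180.0, -0.0, -23.0]
ft_force: [0.6, -0.1, 0.0]
finger_gap: 0.3
grip_force: 0.0
```

{"name": "send_rows", "arguments": {
  "increments": [
    [0,0,0,0,0,0.141],
    [0,0,0,0,0,0.141],
    [0,0,0,0,0,0],
    [0,0,0,0,0,0]
  ]
}}

```text
time: 7.98
tool_pos: [514.8, -168.4, 150.4]
tcp_rot: [180.0, -0.0, -38.7]
ft_force: [0.1, -1.2, 0.3]
finger_gap: 0.1
grip_force: 0.0
```

{"name": "send_rows", "arguments": {
  "increments": [
    [-14.5,-27,0,0,0,0],
    [-14.5,-27,0,0,0,0],
    [-14.5,-27,0,0,0,0],
    [-14.5,-27,0,0,0,0],
    [0,0,0,0,0,0]
  ]
}}

```text
time: 8.6
tool_pos: [537.5, -46.1, 150.4]
tcp_rot: [-180.0, 0.0, -38.6]
ft_force: [0.6, -0.9, -0.2]
finger_gap: 0.1
grip_force: 0.0
```

{"name": "send_rows", "arguments": {
  "increments": [
    [0,0,30,0,0,0],
    [0,0,30,0,0,0],
    [0,0,16,0,0,0],
    [0,0,0,0,0,0],
    [0,0,0,0,0,0]
  ]
}}

```text
time: 9.22
tool_pos: [538.2, -48.3, 75.6]
tcp_rot: [-180.0, -0.1, -38.9]
ft_force: [0.7, -0.1, 0.2]
finger_gap: -0.1
grip_force: 0.0
```

Run:
```python
from bench import r
import cv2,numpy as np
a=r.snapshot("scene");np.savez("s2.npz",**a);a=a["img"][150:250,240:340];b=r.snapshot("top")["img"][175:275,215:315]
cv2.imwrite("pics/f.png",np.hstack([cv2.resize(x,(400,400),interpolation=cv2.INTER_CUBIC) for x in(a,b)]))
s=r.sense();print(s["ft_force"],s["tool_pos"],s["joint_pos"])
```

```text
[ 0.84605736 -1.13696238  0.82268114] [538.43596477 -48.17311458  75.83465971] [-1.05468381e+01  5.76622212e+00  1.03951619e+02 -7.24998774e-04
  7.01400131e+01  1.18307967e+02]
```

View pics/f.png

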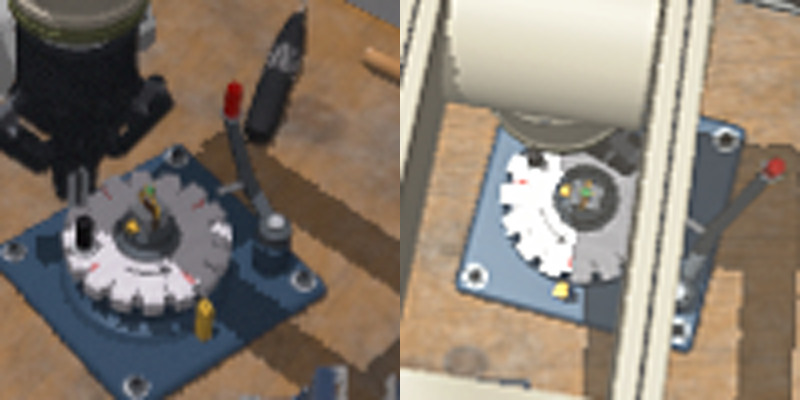

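{"name": "send_rows", "arguments": {
  "increments": [
    [-3,0,0,0,0,0],
    [-3,0,0,0,0,0],
    [-3,0,0,0,0,0],
    [-2,0,0,0,0,0],
    [0,0,0,0,0,0]
  ]
}}

```text
time: 9.95
tool_pos: [528.6, -40.8, 74.3]
tcp_rot: [180.0, 0.0, -38.8]
ft_force: [0.4, -0.1, 0.3]
finger_gap: 0.2
grip_force: 0.0
```

{"name": "send_rows", "arguments": {
  "increments": [
    [-1,0,0,0,0,0],
    [0,0,0,0,0,0],
    [-1,0,0,0,0,0],
    [0,0,0,0,0,0]
  ]
}}

```text
time: 10.45
tool_pos: [527.1, -39.7, 74.3]
tcp_rot: [180.0, 0.0, -38.9]
ft_force: [-0.2, -0.0, 0.0]
finger_gap: 0.0
grip_force: 0.0
```

{"name": "send_rows", "arguments": {
  "increments": [
    [-2.2,-0.8,0,0,0,-0.049],
    [-2.2,-0.8,0,0,0,-0.049]
  ]
}}

```text
time: 10.7
tool_pos: [525.3, -36.4, 74.5]
tcp_rot: [180.0, -0.1, -33.2]
ft_force: [4.4, -3.3, -3.5]
finger_gap: -0.2
grip_force: 2.5
```

{"name": "send_rows", "arguments": {
  "increments": [
    [-2.2,-0.8,0,0,0,-0.049]
  ]
}}

```text
time: 10.82
tool_pos: [524.0, -34.6, 74.5]
tcp_rot: [180.0, -0.1, -30.4]
ft_force: [4.2, -3.8, -3.9]
finger_gap: -0.4
grip_force: 2.6
```

{"name": "send_rows", "arguments": {
  "increments": [
    [-2.2,-0.8,0,0,0,-0.049]
  ]
}}

```text
time: 10.95
tool_pos: [522.4, -32.6, 74.4]
tcp_rot: [180.0, -0.1, -27.6]
ft_force: [2.1, -2.3, -1.8]
finger_gap: 0.3
grip_force: 1.4
```

{"name": "send_rows", "arguments": {
  "increments": [
    [-2.2,-0.8,0,0,0,-0.049],
    [0,0,0,0,0,0]
  ]
}}

```text
time: 11.2
tool_pos: [520.1, -30.3, 74.3]
tcp_rot: [180.0, 0.0, -24.8]
ft_force: [-0.5, -0.0, -1.2]
finger_gap: -0.1
grip_force: 0.0
```

```bash
cat >> h.py <<'E'
A=np.array([486,-62.5])
def proj(s,P):
    K=np.array([[s["fx"],0,s["cx"]],[0,s["fy"],s["cy"]],[0,0,1.]]);V=np.array(s["view"])
    return cv2.projectPoints(np.array(P,float),cv2.Rodrigues(V[:3,:3])[0],V[:3,3],K,np.array(s["D"]))[0][:,0]
def dial(r,th0=50.9,s=None):
    s=s or r.snapshot("scene"); g=s["img"].max(2).astype(np.float32); out=[]
    for d in range(-10,125):
        t=np.radians(th0+d); P=[[A[0]+44*np.cos(t)+o*np.sin(t),A[1]+44*np.sin(t)-o*np.cos(t),z] for z in range(62,88,3) for o in(-3,0,3)]
        p=proj(s,P).astype(np.float32); out.append(cv2.remap(g,p[:,0],p[:,1],1).mean())
    out=np.array(out); i=np.argsort(out)[:6]; print("dial cand",[(int(k-10),int(out[k])) for k in i])
def fing(r):
    q=np.mean([r.sense()["tool_pos"] for _ in range(5)],0)[:2]-A; y=r.sense()["tcp_rot"][2]
    n=-np.array([np.cos(np.radians(y)),np.sin(np.radians(y))]) # forward
    print("yaw",y.round(1),"pol",np.hypot(*q).round(1),"contact dial angle",(y+39.1).round(1),"off fwd",(q@n).round(1),"rad",(q@np.array([n[1],-n[0]])).round(1))
E
python3 -c "
from bench import r;from h import *
dial(r);fing(r);s=dict(np.load('s2.npz'));dial(r,s=s)"
```

```text
dial cand [(18, 22), (19, 22), (17, 23), (20, 23), (16, 23), (15, 24)]
yaw -24.9 pol 47.0 contact dial angle 14.2 off fwd -17.5 rad 43.6
dial cand [(-3, 22), (-2, 22), (-4, 23), (-1, 23), (-5, 24), (0, 24)]
```

{"name": "send_rows", "arguments": {
  "increments": [
    [-2.2,-0.8,0,0,0,-0.049],
    [-2.2,-0.8,0,0,0,-0.049],
    [-2.2,-0.8,0,0,0,-0.049],
    [-2.2,-0.8,0,0,0,-0.049],
    [-2.2,-0.8,0,0,0,-0.049]
  ]
}}

```text
time: 11.88
tool_pos: [512.1, -23.4, 74.5]
tcp_rot: [180.0, -0.1, -10.8]
ft_force: [5.1, -2.7, -3.6]
finger_gap: -0.3
grip_force: 2.7
```

{"name": "send_rows", "arguments": {
  "increments": [
    [-2.2,-0.8,0,0,0,-0.049],
    [-2.2,-0.8,0,0,0,-0.049],
    [-2.2,-0.8,0,0,0,-0.049],
    [0,0,0,0,0,0]
  ]
}}

```text
time: 12.38
tool_pos: [504.9, -19.7, 74.3]
tcp_rot: [-180.0, -0.0, -2.4]
ft_force: [-0.7, -0.3, 0.0]
finger_gap: 0.3
grip_force: 0.0
```

```bash
python3 -c "
from bench import r;from h import *
dial(r);fing(r)"
```

```text
dial cand [(42, 17), (41, 18), (43, 19), (44, 21), (45, 23), (40, 23)]
yaw -2.5 pol 46.8 contact dial angle 36.6 off fwd -17.1 rad 43.5
```

{"name": "send_rows", "arguments": {
  "increments": [
    [-2.2,-0.8,0,0,0,-0.049],
    [-2.2,-0.8,0,0,0,-0.049],
    [-2.2,-0.8,0,0,0,-0.049],
    [-2.2,-0.8,0,0,0,-0.049],
    [-2.2,-0.8,0,0,0,-0.049]
  ]
}}

```text
time: 13.05
tool_pos: [494.8, -16.4, 74.5]
tcp_rot: [180.0, -0.1, 11.7]
ft_force: [6.1, -0.3, -4.3]
finger_gap: -0.0
grip_force: 2.7
```

{"name": "send_rows", "arguments": {
  "increments": [
    [-2.2,-0.8,0,0,0,-0.049],
    [-2.2,-0.8,0,0,0,-0.049],
    [-2.2,-0.8,0,0,0,-0.049],
    [0,0,0,0,0,0]
  ]
}}

```text
time: 13.55
tool_pos: [486.8, -15.7, 74.3]
tcp_rot: [180.0, -0.0, 20.0]
ft_force: [0.1, 0.4, -1.0]
finger_gap: 0.2
grip_force: 0.0
```

```bash
python3 -c "
from bench import r;from h import *
dial(r);fing(r)"
```

```text
dial cand [(64, 19), (65, 19), (66, 20), (67, 23), (63, 25), (68, 29)]
yaw 20.0 pol 46.8 contact dial angle 59.1 off fwd -16.8 rad 43.7
```

{"name": "send_rows", "arguments": {
  "increments": [
    [-2.2,-0.8,0,0,0,-0.049],
    [-2.2,-0.8,0,0,0,-0.049],
    [-2.2,-0.8,0,0,0,-0.049],
    [-2.2,-0.8,0,0,0,-0.049],
    [-2.2,-0.8,0,0,0,-0.049]
  ]
}}

```text
time: 14.22
tool_pos: [476.2, -16.6, 74.5]
tcp_rot: [179.9, -0.1, 34.1]
ft_force: [5.0, 1.8, -3.9]
finger_gap: 0.3
grip_force: 2.7
```

{"name": "send_rows", "arguments": {
  "increments": [
    [-2.2,-0.8,0,0,0,-0.049],
    [-2.2,-0.8,0,0,0,-0.049],
    [-1.1,-0.4,0,0,0,-0.025],
    [0,0,0,0,0,0]
  ]
}}

```text
time: 14.72
tool_pos: [469.5, -18.5, 74.3]
tcp_rot: [-180.0, 0.0, 41.1]
ft_force: [0.7, -0.4, -0.1]
finger_gap: 0.1
grip_force: 0.0
```

```bash
python3 -c "
from bench import r;from h import *
dial(r);fing(r)"
```

```text
dial cand [(88, 23), (87, 24), (89, 25), (86, 27), (90, 27), (85, 30)]
yaw 41.1 pol 47.0 contact dial angle 80.2 off fwd -16.5 rad 44.0
```

{"name": "send_rows", "arguments": {
  "increments": [
    [6,0,0,0,0,0],
    [6,0,0,0,0,0],
    [0,0,-48,0,0,0],
    [0,0,-48,0,0,0],
    [0,0,0,0,0,0]
  ]
}}

```text
time: 15.4
tool_pos: [482.0, -10.6, 175.3]
tcp_rot: [179.6, -0.3, 41.2]
ft_force: [0.6, -0.1, -0.6]
finger_gap: 0.2
grip_force: 0.0
```

{"name": "send_rows", "arguments": {
  "increments": [
    [0,0,0,0,0,-0.148],
    [0,0,0,0,0,-0.148],
    [0,0,0,0,0,0]
  ]
}}

```text
time: 15.78
tool_pos: [478.3, -10.3, 169.3]
tcp_rot: [-179.9, 0.0, 58.1]
ft_force: [-0.5, 0.9, 1.2]
finger_gap: 0.2
grip_force: 0.0
```

{"name": "send_rows", "arguments": {
  "increments": [
    [-34.3,22.9,0,0,0,0],
    [-34.3,22.9,0,0,0,0],
    [-34.3,22.9,0,0,0,0],
    [-34.3,22.9,0,0,0,0],
    [-34.3,22.9,0,0,0,0]
  ]
}}

```text
time: 16.4
tool_pos: [485.2, -217.8, 169.6]
tcp_rot: [-180.0, -0.0, 57.9]
ft_force: [-0.2, 0.2, -0.3]
finger_gap: 0.3
grip_force: 0.0
```

{"name": "send_rows", "arguments": {
  "increments": [
    [0,0,0,0,0,0],
    [0,0,0,0,0,0]
  ]
}}

```text
time: 16.65
tool_pos: [485.0, -216.1, 169.6]
tcp_rot: [-179.9, -0.0, 58.0]
ft_force: [-0.5, -0.7, -1.3]
finger_gap: -0.4
grip_force: 0.0
```

Run:
```python
from bench import r
from h import *
dial(r);peg(r);print(r.sense()["tool_pos"])
a=r.snapshot("scene")["img"][150:250,240:340];b=r.snapshot("top")["img"][175:275,215:315]
cv2.imwrite("pics/g.png",np.hstack([cv2.resize(x,(400,400),interpolation=cv2.INTER_CUBIC) for x in(a,b)]))
```

```text
dial cand [(88, 28), (87, 30), (89, 32), (86, 37), (90, 38), (85, 45)]
scene [296, 171, 5, 8, 29] [ 502.7 -188.9   75. ] lever 0.265
[ 485.33982193 -215.54800199  170.0548427 ]
```

View pics/g.png

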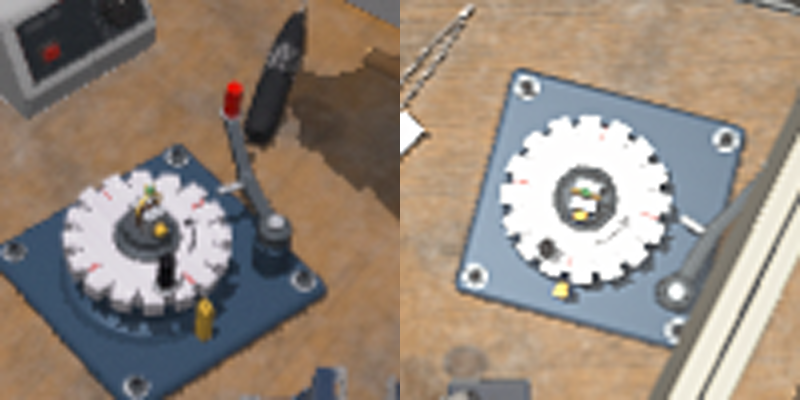

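{"name": "send_rows", "arguments": {
  "increments": [
    [0,0,40,0,0,0],
    [0,0,40,0,0,0],
    [0,0,20,0,0,0],
    [0,0,0,0,0,0],
    [4,0,0,0,0,0]
  ]
}}

```text
time: 17.52
tool_pos: [488.2, -213.4, 71.6]
tcp_rot: [179.9, -0.0, 58.1]
ft_force: [0.3, 0.3, 0.3]
finger_gap: -0.2
grip_force: 0.0
```

{"name": "send_rows", "arguments": {
  "increments": [
    [3,0,0,0,0,0],
    [3,0,0,0,0,0],
    [3,0,0,0,0,0],
    [3,0,0,0,0,0],
    [3,0,0,0,0,0]
  ]
}}

```text
time: 18.15
tool_pos: [495.6, -200.8, 70.5]
tcp_rot: [180.0, 0.0, 58.1]
ft_force: [-0.1, -1.9, 0.2]
finger_gap: -0.4
grip_force: 0.9
```

{"name": "send_rows", "arguments": {
  "increments": [
    [3,0,0,0,0,0],
    [3,0,0,0,0,0],
    [3,0,0,0,0,0],
    [3,0,0,0,0,0],
    [0,0,0,0,0,0]
  ]
}}

```text
time: 18.77
tool_pos: [501.6, -189.8, 70.1]
tcp_rot: [-180.0, -0.0, 58.2]
ft_force: [1.2, 0.7, -0.9]
finger_gap: -0.3
grip_force: 0.0
```

```bash
python3 -c "
from bench import r;from h import *
dial(r);peg(r);print(np.mean([r.sense()['tool_pos'] for _ in range(5)],0))"
```

```text
dial cand [(88, 28), (87, 30), (89, 32), (86, 37), (90, 38), (85, 45)]
scene [290, 172, 5, 8, 25] [ 514.4 -177.5   75. ] lever 0.116
[ 501.42022569 -189.95517115   70.02028309]
```

{"name": "send_rows", "arguments": {
  "increments": [
    [2,0,0,0,0,0],
    [2,0,0,0,0,0],
    [2,0,0,0,0,0],
    [2,0,0,0,0,0],
    [0,0,0,0,0,0]
  ]
}}

```text
time: 19.55
tool_pos: [506.0, -183.3, 70.2]
tcp_rot: [-180.0, -0.0, 58.2]
ft_force: [-0.2, -0.6, 1.0]
finger_gap: -0.0
grip_force: 0.2
```

{"name": "send_rows", "arguments": {
  "increments": [
    [1,0,0,0,0,0],
    [1,0,0,0,0,0],
    [0,0,0,0,0,0]
  ]
}}

```text
time: 19.92
tool_pos: [507.0, -181.8, 70.3]
tcp_rot: [-180.0, -0.0, 58.1]
ft_force: [-1.3, -0.7, -0.1]
finger_gap: -0.3
grip_force: 0.5
```

```bash
python3 -c "
from bench import r;from h import *
dial(r);peg(r);print(np.mean([r.sense()['tool_pos'] for _ in range(5)],0))
r.snapshot=lambda n:dict(np.load(n+'.npz'));peg(r)"
```

```text
dial cand [(88, 29), (87, 31), (89, 33), (86, 38), (90, 39), (85, 45)]
scene [288, 173, 4, 8, 24] [ 519.  -169.5   75. ] lever 0.032
[ 507.03253522 -181.79387533   70.34198045]
scene [287, 173, 4, 9, 22] [ 520.1 -165.5   75. ] lever -0.006
```

{"name": "send_rows", "arguments": {
  "increments": [
    [1,0,0,0,0,0],
    [1,0,0,0,0,0],
    [0,0,0,0,0,0]
  ]
}}

```text
time: 20.45
tool_pos: [508.1, -180.0, 70.3]
tcp_rot: [180.0, -0.0, 58.1]
ft_force: [-1.9, -0.7, -0.0]
finger_gap: 0.1
grip_force: 0.6
```

{"name": "send_rows", "arguments": {
  "increments": [
    [1,0,0,0,0,0],
    [0,0,0,0,0,0]
  ]
}}

```text
time: 20.7
tool_pos: [508.6, -179.2, 70.3]
tcp_rot: [-180.0, -0.0, 58.1]
ft_force: [-0.9, -0.1, -0.4]
finger_gap: -0.1
grip_force: 0.6
```

{"name": "send_rows", "arguments": {
  "increments": [
    [1,0,0,0,0,0],
    [0,0,0,0,0,0]
  ]
}}

```text
time: 20.95
tool_pos: [509.1, -178.4, 70.3]
tcp_rot: [-180.0, -0.0, 58.1]
ft_force: [-1.7, -0.7, -0.4]
finger_gap: 0.0
grip_force: 0.6
```

```bash
python3 -c "
from bench import r;from h import *
dial(r);peg(r);print(np.mean([r.sense()['tool_pos'] for _ in range(5)],0))"
```

```text
dial cand [(88, 29), (87, 31), (89, 33), (86, 38), (90, 38), (85, 45)]
scene [286, 173, 5, 9, 26] [ 519.9 -163.7   75. ] lever -0.021
[ 509.11301743 -178.39078364   70.26607714]
```

{"name": "send_rows", "arguments": {
  "increments": [
    [0.7,0,0,0,0,0],
    [0,0,0,0,0,0]
  ]
}}

```text
time: 21.35
tool_pos: [509.5, -177.9, 70.3]
tcp_rot: [180.0, 0.0, 58.1]
ft_force: [-2.0, -0.9, -0.0]
finger_gap: 0.4
grip_force: 0.7
```

{"name": "send_rows", "arguments": {
  "increments": [
    [0.7,0,0,0,0,0],
    [0,0,0,0,0,0]
  ]
}}

```text
time: 21.6
tool_pos: [509.6, -177.4, 70.3]
tcp_rot: [-180.0, 0.0, 58.1]
ft_force: [-3.3, -2.2, 0.6]
finger_gap: 0.2
grip_force: 1.8
```

Force is starting to rise: the home stop. One more small press, then retreat and check.

{"name": "send_rows", "arguments": {
  "increments": [
    [0.7,0,0,0,0,0],
    [0,0,0,0,0,0],
    [0,0,0,0,0,0]
  ]
}}

```text
time: 21.98
tool_pos: [509.7, -177.3, 70.3]
tcp_rot: [-180.0, 0.1, 58.1]
ft_force: [-4.3, -5.0, 0.4]
finger_gap: 0.1
grip_force: 3.2
```

{"name": "send_rows", "arguments": {
  "increments": [
    [-6,0,0,0,0,0],
    [-6,0,0,0,0,0],
    [0,0,-45,0,0,0],
    [0,0,-45,0,0,0],
    [0,0,0,0,0,0]
  ]
}}

```text
time: 22.6
tool_pos: [506.8, -188.3, 165.4]
tcp_rot: [179.5, -0.1, 58.1]
ft_force: [1.1, -0.6, -0.5]
finger_gap: 0.2
grip_force: 0.0
```

{"name": "send_rows", "arguments": {
  "increments": [
    [-50,0,0,0,0,0],
    [-50,0,0,0,0,0],
    [-50,0,0,0,0,0],
    [0,0,0,0,0,0],
    [0,0,0,0,0,0]
  ]
}}

```text
time: 23.22
tool_pos: [424.4, -313.8, 159.5]
tcp_rot: [-179.9, -0.0, 58.1]
ft_force: [0.2, -0.4, 0.6]
finger_gap: -0.3
grip_force: 0.0
```

Run:
```python
from bench import r
from h import *
dial(r);peg(r)
a=r.snapshot("scene")["img"][150:250,240:340];b=r.snapshot("top")["img"][175:275,215:315]
cv2.imwrite("pics/k.png",np.hstack([cv2.resize(x,(400,400),interpolation=cv2.INTER_CUBIC) for x in(a,b)]))
```

```text
dial cand [(88, 29), (87, 30), (89, 33), (86, 37), (90, 38), (85, 45)]
scene [286, 173, 5, 10, 30] [ 519.6 -161.8   75. ] lever -0.036
```

View pics/k.png

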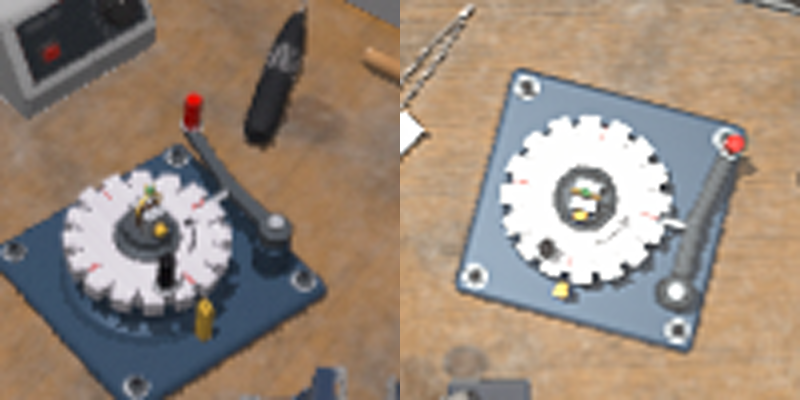

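The picture shows the lever home: the peg is at (735,143) over the corner, and the tooth is in a notch at about (672,222). The post has turned 90° and the head has not moved.

```bash
python3 -c "
from bench import r
print(r.hand_in())"
```

```text
the job is handed in; nothing more can be done
None
```

I released the lever, turned the dial four clicks counter-clockwise, pushed the lever home to its stop and handed the job in. The last pictures show the dial about 90° round, the tooth in a notch and the head unmoved; no verdict was returned.

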